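# Refit a hob knob on its valve stem and turn it off

### The job

The left control knob of the two-ring gas hob was pulled off for cleaning and lies on the table, and its valve was left part open (the gas bottle is shut). Put the knob back on its stem: feel for the stem's flat with light pressure, without forcing it, and push the knob fully home until it snaps on. Then turn it clockwise as far as it goes, to off, pointer at the large dot, and let go, leaving the other knob and the things around it alone.

Things in the scene. Friction and masses are not known exactly. Their poses are not given: they have to be found in the camera images.
- knob_center (a point): Loose knob, standing bore down on the table left or right of the hob: black, solid die-cast, round skirt 58 mm wide, 11 mm high; on it an upright bar grip 13 mm wide, 55 long, flat sides from 11 to 32 mm above the underside. Point on its axis, 16 mm up (half-way); z up, x along the bar to its pointed end, the pointer (white line on top). About 280 g.
- knob_bore (a point): Centre of the mouth of the bore in the knob's underside, axes as knob_center. The bore is D-shaped, 12.6 mm across and 13 mm deep; its flat is on the pointer's side (+x), 1.8 mm from the axis. When fully home the bore's end meets the stem's top: knob_center is then 3 mm above stem_top and the skirt 6 mm clear of the deck.
- stem_top (a point): Centre of the top of the bare valve stem at rest, 19 mm above the hob's deck. Axes are the hob's and do not turn with the stem: z up, x the pointer's direction at off. Brass D-shaft 12 mm across, flat 1.5 mm from its axis, its top 1.8 mm tapered (1.2 mm on the round side). Its angle is not reported: its flat faces 0.45 to 1.75 rad anticlockwise (from above) of x.
- stem_foot (a point): Where the stem leaves the deck. The stem turns with 0.08 N m from a stop at off (flat facing x) to 2 rad anticlockwise, and pushes in 3 mm on a spring (3 to 6.6 N). Pressed lightly (3 to 8 N), a knob off by over 0.3 rad rests on its top, 0 to 4 mm below the rest height; a matching one drops past 6 mm, then takes 8 to 20 N to snap past a catch at 11 mm and go home.
- off_mark (a point): Large black dot on the deck, 42 mm from the stem along x: the pointer aims at it at off. Smaller dots, growing anticlockwise, lead away from it. A knob that turns the stem leads it by up to 0.3 rad (the fit gives a little), so to bring the stem to its stop the grip is turned 0.3 to 0.4 rad past the dot; let go, the knob springs back to the stem's angle.
- hob: Two-ring table-top gas hob, fixed: steel, 510 mm (x) by 290 mm (y), deck 75 mm above the table, pan supports up to 111 mm. Origin on the table under its centre; x from its front (controls, towards the robot) to its back, y to its left, z up. The bare stem is at x -198, y +55 mm, the other knob at x -198, y -55 mm.
- other_knob (a joint): Angle (rad) of the hob's other knob, which is fitted and stays as it is: 0 is off, growing anticlockwise.
- other_knob_center (a point): The other knob, the same shape as the loose one, on its stem 110 mm to the right of the bare one; the point lies on its axis 16 mm above its underside.
- cup: A steel cup, 68 mm across, 85 mm high, on the side of the hob opposite to the loose knob; origin under its centre. To be left alone.
- tray: A stack of clear plastic trays with dumplings on it, 150 by 190 mm, 53 mm high; origin under its centre. To be left alone.
- spatula: A spatula lying flat, 200 mm long, with a wooden handle; origin on the table under it. To be left alone.
Things that resemble listed ones, but are neither listed nor needed, are in the scene too. Of the things that look like the part that bears knob_center, take the one that is farthest to the robot's right at the start.

How it is judged:
By the outcome, as a careful person would: the job done as asked, in the order asked, and still so for the second after the job is handed in, with the robot touching nothing.
It also fails if it takes over 67 s, if anything falls off the work surface, if the arm or the gripper's body presses on something with over 40 N, if the wrist force passes 120 N, or if a joint passes its speed limit or range.

### The arm

A 6-joint arm with a two-finger parallel gripper is mounted at the origin on the work surface. World frame = base frame: x ahead of the robot, y to its left, z up, the work surface at z = 0. Lengths are in mm, angles in rad, forces in N, time in s.
With the tool pointing down it reaches from about 300 to 950 mm from the base axis. Payload 3.1 kg.
Tool frame: the origin (TCP) lies midway between the tips of the shut fingers; the grasp point (between the pads) lies 19 mm behind it; z points along the fingers, y is the line along which they close (so a half turn about z gives the same grasp; the last joint's range is limited). The gripper opens to 85 mm and grips with 20 to 120 N. Pads are 22 mm wide; open, the fingers measure 114 mm over their backs; the gripper's body (76 mm by 85 mm) begins 54 mm behind the grasp point. The pads swing forward as they close: fully open they stand 13 mm farther back than shut.
Start: joints at [-1.341, 0.308, 1.634, -0, 1.2, -0.07], TCP at [184.554, -597.136, 231.272] pointing down, gripper open.
Joint ranges: [-3.06, 3.06], [-0.79, 1.96], [0.05, 2.63], [-1.19, 4.34], [0.05, 2.64], [-2.94, 2.94]. Speed limits (rad/s): [2.79, 2.79, 3.14, 3.14, 3.14, 3.14].

### API

Orientations are given as a 3x3 rotation matrix whose columns are the frame's x, y, z axes.
In Python, from plant import bot gives the robot as it stands. The module is installed in compiled form; this text tells all that it offers.
- The arm moves only by the shell command python3 -m creep 'ROWS' [OPENING] [FORCE]. ROWS is JSON, a list of rows, each an object with "dp": the shift along the tool's x, y, z in mm, a list of three; "turn": the turn about the tool's z in rad. A call has 1 to 8 rows; each row shifts and turns the commanded pose from where the row before left it, along the tool's axes as they then stand; what a row does not reach is not made up. A row lasts 1/8 s, in which the tool goes at most 62.5 mm and 10.7 degrees, less where a joint would pass 70% of its speed; a pose out of reach is approached as far as the arm can. A call is refused whole if a number of a shift passes 62.5 or a number of a turn 0.188, either way. A call with a gripper value outside its range is refused whole. OPENING is the finger opening in mm, from 0 to 85.4, set as the call begins (- or left out, the last holds). The fingers move at their own pace and stop on an object; FORCE is the grip in N (left out, the last holds). Time passes only in rows, so rows that do not move let the fingers close. It gives the time, the measured TCP pose, the force, the opening and the grip force at its end, in the units of the state.
- bot.observe(): the state, without advancing time (a new reading comes with each control period).
- bot.grab_frame(name): name is "scene" or "top"; returns a dict with "color" (480x640x3 uint8, red, green, blue), "depth" (480x640 float32, mm along the optical axis (not along the pixel's ray), 0 where there is no reading), "mtx" (3x3 intrinsics, pixels), "distortion" ([k1, k2, p1, p2, k3] as OpenCV has them; the pictures are not rectified), "position" and "attitude" of the camera in the world. Camera axes: x right, y up, looking along -z (the intrinsics and any distortion apply to the point x, -y, -z); pixel columns grow to the right and rows downward; lengths in mm; the calibration is good to about 2 mm. A picture is of the moment at which its call begins.
- bot.close_job(): hands the job in; it is judged then, once.
Trained networks look in the newest picture that a camera, given by its name, has taken for a name from the list of things; names that differ only in an ending like _2 or _b are one class to them, and where a whole thing is asked for, a point or a joint stands for the part that bears it (a point fixed in the world has none). Each returns a list of dicts, best first, with "conf" (0 to 1); they miss things now and then, are a little off and sometimes report something else, mostly with a low value. They report only what shows in the picture. A call takes as long as a camera call. They do not tell look-alikes from the thing itself.
- bot.boxes_of(camera, name): "centre" ([column, row] in pixels, amid what is visible of it).
- bot.silhouettes(camera, name): "pixels" (480x640 bool, what is visible of it) and "centre" ([column, row] in pixels, amid what is visible of it).
- bot.tip_of(camera, name): "centre" ([column, row] in pixels: a listed point, or the origin of a listed thing).
The state is a dict: "t": time; "joint_positions": joint angles; "joint_vel": joint speeds; "effort": joint torques, N m; "tcp_pos": TCP position; "orientation": TCP orientation; "force": force on the tool from outside, world axes, zero at the start; "torque": the same for the moment, N m; "gripper_width": finger opening in mm; "grasp_force": force on a finger pad.
Only numpy, scipy, OpenCV 4.12 (cv2) and the standard library are available. Lean on these libraries where they do the work, as an engineer would, in place of code of your own. Each camera call takes 0.05 s, during which the arm holds its last target. There are 200 camera calls.

## Working session

There is one attempt and no reset: what is moved stays moved. The work goes in short steps, Python scripts to look and compute and a shell command to move; the robot and the scene stay as the last step left them, time stands still between calls to the robot, and variables do not carry over. Pictures are saved under pics/ and viewed, at most 10 in all, crops included, and the job is handed in when it is done.

```bash
mkdir -p pics
cat > h.py <<'E'
import numpy as np, cv2
from plant import bot
def ray(f,px):
    p=cv2.undistortPoints(np.array([[px]],float),np.array(f["mtx"]),np.array(f["distortion"],float))[0,0]
    d=np.array(f["attitude"])@np.array([p[0],-p[1],-1.0]); return np.array(f["position"]),d
def atz(f,px,z):
    o,d=ray(f,px); return o+d*(z-o[2])/d[2]
def proj(f,P):
    R=np.array(f["attitude"]); c=R.T@(np.atleast_2d(P).astype(float)-np.array(f["position"])).T
    q=np.array([c[0],-c[1],-c[2]]).T.reshape(-1,1,3)
    return cv2.projectPoints(q,np.zeros(3),np.zeros(3),np.array(f["mtx"]),np.array(f["distortion"],float))[0][:,0]
def save(f,n,crop=None,s=1):
    im=f["color"][:,:,::-1]
    if crop: a,b,c,d=crop; im=im[b:d,a:c]
    cv2.imwrite("pics/"+n,cv2.resize(im,None,fx=s,fy=s,interpolation=cv2.INTER_CUBIC))
E
python3 - <<'E'
from h import *
np.set_printoptions(precision=3,suppress=True)
s=bot.observe(); print(s["t"],s["tcp_pos"],s["orientation"],s["gripper_width"])
for c in ("top","scene"):
    f=bot.grab_frame(c); save(f,c+"0.png"); print(c,f["position"],np.array(f["attitude"]))
    print(np.array(f["mtx"]),f["distortion"])
    for n,z in (("knob_center",16),("knob_bore",0),("stem_top",94),("stem_foot",75),("off_mark",75),("hob",0),("other_knob_center",97),("cup",0),("tray",0),("spatula",0)):
        for r in bot.tip_of(c,n): print(n,round(r["conf"],2),np.round(r["centre"],1),atz(f,r["centre"],z))
E
```

```text
0.0 [ 184.362 -596.329  230.004] [[ 0.955  0.295 -0.001]
 [ 0.295 -0.955  0.002]
 [ 0.    -0.002 -1.   ]] 85.51066574515842
top [ 397.576   17.036 1091.168] [[ 0.017  0.984 -0.177]
 [-1.     0.018  0.006]
 [ 0.009  0.177  0.984]]
[[458.699   0.    321.78 ]
 [  0.    458.699 233.317]
 [  0.      0.      1.   ]] [-0.114  0.     0.     0.     0.   ]
knob_center 0.97 [132.6 269.4] [495.109 461.2    16.   ]
knob_center 0.86 [130.3 313.7] [390.274 458.648  16.   ]
knob_center 0.55 [177.7 271.2] [493.577 350.512  16.   ]
knob_bore 0.84 [133.3 316. ] [384.98  457.376   0.   ]
knob_bore 0.83 [177.4 273.6] [489.213 355.824   0.   ]
knob_bore 0.65 [131.4 273.1] [487.503 470.084   0.   ]
stem_top 0.75 [297.  246.5] [546.629  65.188  94.   ]
stem_foot 0.15 [476.6 291.6] [ 454.286 -338.007   75.   ]
off_mark 0.58 [300.7 226.9] [594.315  58.944  75.   ]
hob 0.69 [328.2 172.5] [747.618  -2.614  -0.   ]
other_knob_center 0.6 [346.8 246.9] [547.301 -44.104  97.   ]
tray 0.63 [165.7 186.4] [705.527 401.667   0.   ]
spatula 0.9 [498.8 198.3] [ 691.422 -431.351    0.   ]
scene [1114.489  681.68  1000.133
[... 471 characters left out ...]
 ]
knob_bore 0.6 [502.2 373.8] [489.474 469.128   0.   ]
stem_top 0.67 [349.2 234.7] [547.006  56.157  94.   ]
stem_foot 0.64 [350.8 242. ] [546.511  62.261  75.   ]
stem_foot 0.49 [397.1 412.9] [741.217 420.918  75.   ]
off_mark 0.58 [335.  250.7] [590.45   60.754  75.   ]
off_mark 0.51 [321.7 205.7] [526.471 -68.777  75.   ]
hob 0.84 [263.6 287.6] [743.256  -1.978   0.   ]
hob 0.61 [272.9 153.4] [ 457.469 -380.514    0.   ]
other_knob_center 0.74 [321.4 203.8] [537.121 -56.337  97.   ]
cup 0.91 [272.  155.7] [ 465.247 -373.649    0.   ]
tray 0.86 [396.6 410.4] [708.258 395.496   0.   ]
tray 0.18 [267.  289.9] [740.863   8.031   0.   ]
spatula 0.56 [188.7 182.9] [ 705.49  -416.204    0.   ]
```

Run:
```python
from h import *
t=cv2.imread("pics/top0.png"); 
a=cv2.resize(t[240:345,95:225],None,fx=4,fy=4,interpolation=cv2.INTER_CUBIC)
cv2.imwrite("pics/ta.png",a)
b=cv2.resize(t[200:280,265:385],None,fx=4,fy=4,interpolation=cv2.INTER_CUBIC)
s=cv2.imread("pics/scene0.png"); c=cv2.resize(s[185:270,295:375],None,fx=3.7,fy=3.7,interpolation=cv2.INTER_CUBIC)
cv2.imwrite("pics/tb.png",np.hstack([b[:314],c[:314]]))
```

```text
(no output)
```

View pics/top0.png

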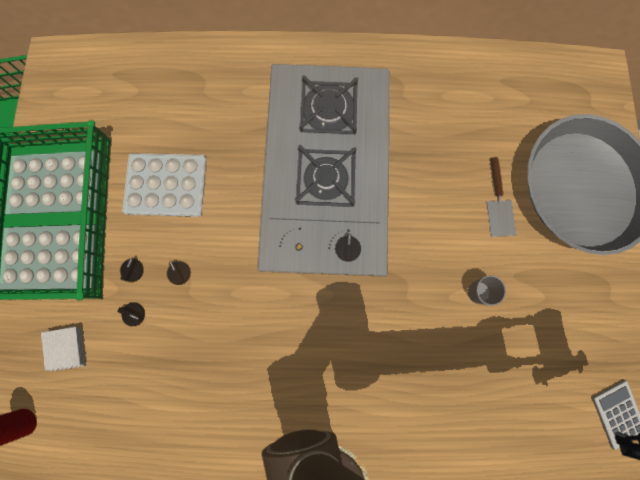

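View pics/ta.png

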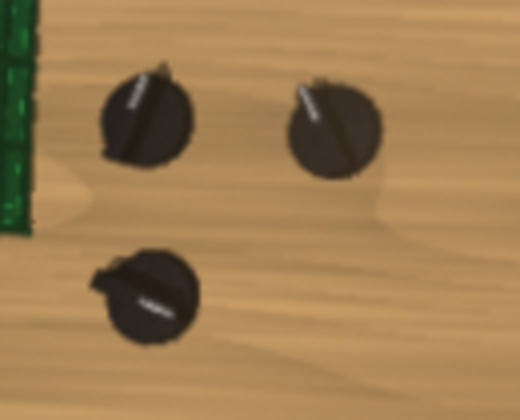

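View pics/tb.png

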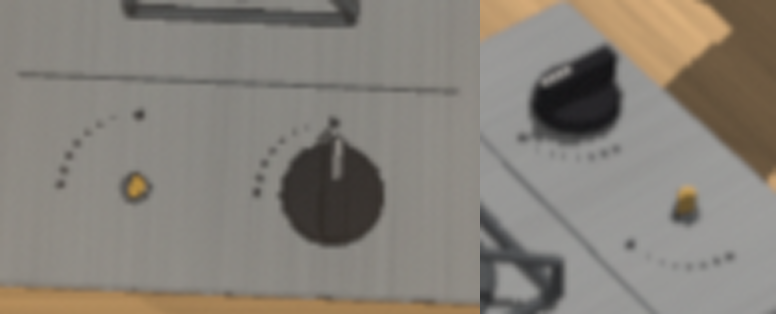

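Run:
```python
from h import *
np.set_printoptions(precision=2,suppress=True)
f=bot.grab_frame("top"); im=f["color"].astype(int); g=im.sum(2)/3
def cen(m,x0,y0): r,c=np.nonzero(m); return c.mean()+x0,r.mean()+y0
# target knob: dark pixels
x0,y0,x1,y1=164,256,196,290
sub=g[y0:y1,x0:x1]; w=im[y0:y1,x0:x1]; sat=w.max(2)-w.min(2)
dark=(sub<75)
white=(sub>85)&(sat<40)
print("white",white.sum(),"dark",dark.sum())
pts=np.array([atz(f,(c+x0,r+y0),32)[:2] for r,c in zip(*np.nonzero(white))]); print(pts)
P=pts-pts.mean(0); v=np.linalg.svd(P)[2][0]; print("white mean",pts.mean(0),"ang",np.arctan2(*(v*np.sign(v[0]))[::-1]))
for r in bot.silhouettes("top","knob_center"): 
    if abs(r["centre"][0]-178)<10:
        cs,_=cv2.findContours(r["pixels"].astype(np.uint8),0,1); e=cv2.minEnclosingCircle(cs[0]); print("sil",r["conf"],r["centre"],e,atz(f,r["centre"],14))
# dots and brass
def blob(cx,cy,h,fn):
    s=fn(im[cy-h:cy+h+1,cx-h:cx+h+1].astype(float)).clip(0); yy,xx=np.mgrid[-h:h+1,-h:h+1]; return (cx+(s*xx).sum()/s.sum(),cy+(s*yy).sum()/s.sum())
dk=lambda s:(100-s.mean(2))
br=lambda s:(s[...,0]-s[...,2]-25)
a=blob(300,228,3,dk); b=blob(348,230,2,dk); c=blob(299,246,4,br)
A=atz(f,a,75);B=atz(f,b,75);C=atz(f,c,94); print("dotL",a,A,"dotR",b,B,"stem",c,C)
d=A-B; print("yaw from dots",np.arctan2(-d[0],d[1]),np.hypot(*d[:2])," stem-dot",np.arctan2(*(A-C)[[1,0]]),np.hypot(*(A-C)[:2]))
```

```text
white 18 dark 419
[[513.3  365.44]
 [513.35 363.04]
 [510.94 365.27]
 [511.   362.88]
 [508.59 365.11]
 [508.65 362.71]
 [508.7  360.32]
 [506.3  362.55]
 [506.35 360.15]
 [504.   359.99]
 [504.06 357.6 ]
 [501.66 359.82]
 [501.71 357.43]
 [499.31 359.66]
 [499.37 357.27]
 [499.43 354.88]
 [497.03 357.11]
 [497.08 354.72]]
white mean [505.05 360.33] ang 0.53272017531119
sil 0.96 [177.4, 269.7] ((177.3157958984375, 271.631591796875), 12.905559539794922) [497.31 352.1   14.  ]
dotL (np.float64(299.46288209606985), np.float64(228.29694323144105)) [591.06  61.65  75.  ] dotR (np.float64(347.9220338983051), np.float64(230.48813559322033)) [588.08 -47.71  75.  ] stem (np.float64(298.67696381288613), np.float64(246.16946160635482)) [547.43  61.52  94.  ]
yaw from dots -0.027242258781287124 109.40067597247193  stem-dot 0.0029730879612531002 43.62334373125366
```

```bash
python3 -m creep '[{"dp":[0,0,0],"turn":-0.12},{"dp":[60,-10,0],"turn":0},{"dp":[30,-50,0],"turn":0},{"dp":[0,-60,0],"turn":0},{"dp":[0,-60,0],"turn":0},{"dp":[0,-60,0],"turn":0},{"dp":[0,-60,0],"turn":0},{"dp":[0,-60,0],"turn":0}]' 50 20
```

```text
t: 2.2
tcp_pos: [119.4, -230.1, 231.2]
orientation: [[0.913, 0.408, -0.0], [0.408, -0.913, -0.0], [-0.0, 0.0, -1.0]]
force: [-0.7, 0.5, 1.7]
gripper_width: 50.2
grasp_force: 0.0
```

Run:
```python
from h import *
from scipy.optimize import minimize
np.set_printoptions(precision=2,suppress=True)
t=np.linspace(0,2*np.pi,48,endpoint=False)
L=11.8
# outline model: skirt circles z=0,11 and bar box z=11..32 -> hull of projected points
def pts(x,y,a):
    R=np.array([[np.cos(a),-np.sin(a)],[np.sin(a),np.cos(a)]])
    ring=np.c_[29*np.cos(t),29*np.sin(t)]
    bar=np.array([[27,0],[22,6.5],[-25,6.5],[-25,-6.5],[22,-6.5]])
    f=lambda p,z:np.c_[p@R.T+[x,y],np.full(len(p),z)]
    return [np.r_[f(ring,0),f(ring,11)],np.r_[f(bar,11),f(bar,32)]]
obs=[]; tiles=[]
for c,(cx,cy) in (("top",(178,271)),("scene",(458,330))):
    f=bot.grab_frame(c); im=f["color"].astype(int)
    ss=[r for r in bot.silhouettes(c,"knob_center") if np.hypot(r["centre"][0]-cx,r["centre"][1]-cy)<15]
    obs.append((f,ss[0]["pixels"],cx-30,cy-30))
    tiles.append(cv2.resize(f["color"][cy-25:cy+25,cx-25:cx+25,::-1],None,fx=8,fy=8,interpolation=cv2.INTER_CUBIC))
def cost(p):
    s=0
    for f,m,x0,y0 in obs:
        M=np.zeros((240,240),np.uint8)
        for q in pts(*p):
            h=cv2.convexHull(((proj(f,q)-[x0,y0]+.5)*4*16).astype(np.int32)); cv2.fillConvexPoly(M,h,255,cv2.LINE_8,4)
        A=cv2.resize(M,(60,60),interpolation=cv2.INTER_AREA)/255.
        s+=np.abs(A-m[y0:y0+60,x0:x0+60]).sum()
    return s
best=min((minimize(cost,[491,349,a],method="Nelder-Mead",options=dict(initial_simplex=[[488,346,a],[496,350,a+.1],[490,354,a-.1],[492,350,a+.2]])) for a in (0.4,0.55,0.7)),key=lambda r:r.fun)
print(best.x,best.fun,[cost([*best.x[:2],a]) for a in (.4,.5,.55,.6,.7)])
for i,(f,m,x0,y0) in enumerate(obs):
    cx,cy=x0+30,y0+30
    for q in pts(*best.x):
        h=cv2.convexHull(((proj(f,q)-[cx-25,cy-25]+.5)*8).astype(np.int32)); cv2.polylines(tiles[i],[h],True,(0,255,255),1)
cv2.imwrite("pics/k.png",np.hstack(tiles))
```

```text
[492.15 352.72   0.47] 128.6627450980392 [np.float64(133.65882352941176), np.float64(130.278431372549), np.float64(133.7921568627451), np.float64(136.60392156862744), np.float64(148.27450980392155)]
```

View pics/k.png

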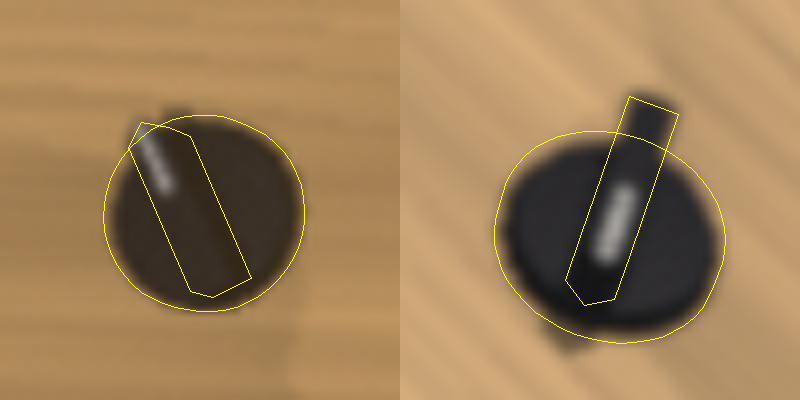

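```bash
python3 -m creep '[{"dp":[0,0,0],"turn":-0.08},{"dp":[50,-28,0],"turn":0},{"dp":[50,-28,0],"turn":0},{"dp":[50,-28,0],"turn":0},{"dp":[50,-28,0],"turn":0},{"dp":[50,-28,0],"turn":0},{"dp":[50,-28,0],"turn":0},{"dp":[50,-28,0],"turn":0}]' 50 20; python3 -m creep '[{"dp":[50,-28,0],"turn":0},{"dp":[50,-28,0],"turn":0},{"dp":[50,-28,20],"turn":0},{"dp":[50,-28,30],"turn":0},{"dp":[50,-27,40],"turn":0},{"dp":[0,0,40],"turn":0},{"dp":[0,0,0],"turn":0}]'
```

```text
t: 3.4
tcp_pos: [334.7, 108.0, 231.5]
orientation: [[0.877, 0.481, 0.001], [0.481, -0.877, -0.0], [0.001, 0.001, -1.0]]
force: [1.0, -0.6, 0.0]
gripper_width: 50.0
grasp_force: 0.0
t: 4.28
tcp_pos: [478.2, 339.7, 100.4]
orientation: [[0.877, 0.48, -0.009], [0.48, -0.877, -0.006], [-0.011, 0.0, -1.0]]
force: [-0.9, 0.5, 0.5]
gripper_width: 50.3
grasp_force: 0.0
```

```bash
python3 -m creep '[{"dp":[18,-4,0],"turn":0},{"dp":[0,0,40],"turn":0},{"dp":[0,0,30],"turn":0},{"dp":[0,0,8],"turn":0},{"dp":[0,0,6],"turn":0},{"dp":[0,0,0],"turn":0},{"dp":[0,0,0],"turn":0}]'
python3 - <<'E'
from h import *
f=bot.grab_frame("scene"); save(f,"g.png",(400,270,520,390),5)
E
```

```text
t: 5.15
tcp_pos: [495.5, 353.4, 23.7]
orientation: [[0.878, 0.479, 0.002], [0.479, -0.878, 0.001], [0.002, -0.0, -1.0]]
force: [-0.8, 0.3, 0.5]
gripper_width: 49.7
grasp_force: 0.0
```

View pics/g.png

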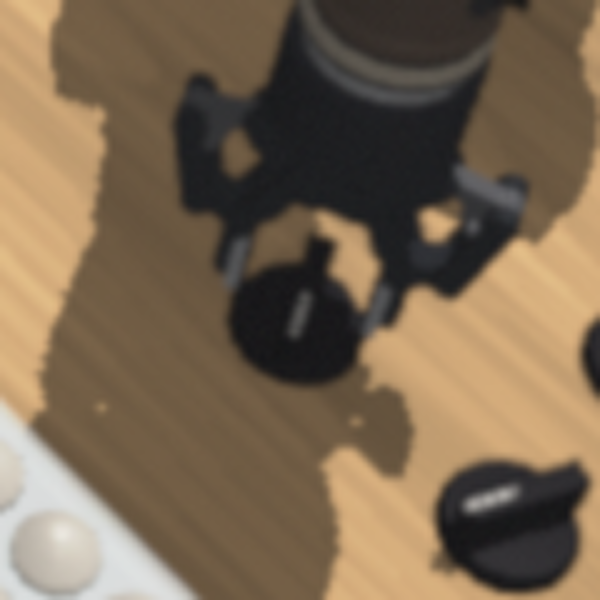

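```bash
python3 -m creep '[{"dp":[-3,0,5],"turn":0},{"dp":[0,0,4],"turn":0},{"dp":[0,0,0],"turn":0},{"dp":[0,0,0],"turn":0}]' 30; python3 -m creep '[{"dp":[0,0,0],"turn":0},{"dp":[0,0,0],"turn":0},{"dp":[0,0,0],"turn":0},{"dp":[0,0,0],"turn":0},{"dp":[0,0,0],"turn":0}]' 0 70
```

```text
t: 5.7
tcp_pos: [491.7, 351.3, 13.1]
orientation: [[0.878, 0.479, -0.0], [0.479, -0.878, -0.0], [-0.0, 0.0, -1.0]]
force: [0.3, 0.2, 0.2]
gripper_width: 29.7
grasp_force: 0.0
t: 6.32
tcp_pos: [492.1, 351.6, 13.7]
orientation: [[0.878, 0.479, 0.0], [0.479, -0.878, 0.0], [0.001, -0.0, -1.0]]
force: [-1.2, 0.3, 3.5]
gripper_width: 11.3
grasp_force: 71.1
```

```bash
python3 -m creep '[{"dp":[0,0,-20],"turn":0},{"dp":[0,0,-40],"turn":0},{"dp":[0,0,-40],"turn":0},{"dp":[0,0,-38],"turn":0},{"dp":[0,0,0],"turn":-0.1},{"dp":[-20,45,0],"turn":0},{"dp":[-20,45,0],"turn":0},{"dp":[-20,45,0],"turn":0}]'; python3 -m creep '[{"dp":[-20,45,0],"turn":0},{"dp":[-10,22,0],"turn":0},{"dp":[0,0,0],"turn":0},{"dp":[0,0,0],"turn":0}]'
python3 - <<'E'
from h import *
np.set_printoptions(precision=2,suppress=True)
s=bot.observe(); print(s["tcp_pos"],s["force"],s["gripper_width"])
T=[]
for c in ("top","scene"):
    f=bot.grab_frame(c); 
    for n in ("knob_center","knob_bore","stem_top","off_mark"):
        for r in bot.tip_of(c,n): print(c,n,round(r["conf"],2),r["centre"])
    p=proj(f,np.array(s["tcp_pos"]))[0]; print("tcp px",p,"stem px",proj(f,[548,61,94])[0])
    x,y=int(p[0]),int(p[1]); T.append(cv2.resize(f["color"][y-45:y+45,x-40:x+60,::-1],None,fx=4,fy=4,interpolation=cv2.INTER_CUBIC)); cv2.imwrite("pics/"+c+"1.png",f["color"][:,:,::-1])
cv2.imwrite("pics/h.png",np.hstack(T))
E
```

```text
t: 7.32
tcp_pos: [517.9, 204.4, 151.3]
orientation: [[0.825, 0.565, -0.001], [0.565, -0.825, -0.001], [-0.001, 0.0, -1.0]]
force: [1.8, -0.5, -2.8]
gripper_width: 11.5
grasp_force: 70.3
t: 7.82
tcp_pos: [531.1, 134.1, 151.3]
orientation: [[0.826, 0.564, -0.001], [0.564, -0.826, 0.0], [-0.0, -0.001, -1.0]]
force: [0.3, -0.2, -3.3]
gripper_width: 11.6
grasp_force: 70.3
[531.12 134.11 151.31] [ 0.25 -0.25 -3.31] 11.619443765158847
top knob_center 0.94 [127.5, 312.3]
top knob_center 0.67 [132.1, 271.1]
top knob_center 0.38 [263.8, 250.4]
top knob_bore 0.67 [131.9, 271.8]
top knob_bore 0.63 [133.9, 312.7]
top stem_top 0.72 [299.0, 245.5]
top stem_top 0.51 [327.1, 174.6]
top off_mark 0.82 [300.9, 227.7]
tcp px [262.33 249.16] stem px [298.92 245.92]
scene knob_center 0.87 [382.9, 236.6]
scene knob_center 0.76 [504.2, 373.5]
scene knob_center 0.75 [531.4, 341.9]
scene knob_bore 0.9 [381.9, 237.9]
scene knob_bore 0.68 [501.5, 374.1]
scene knob_bore 0.66 [527.0, 341.6]
scene stem_top 0.67 [350.1, 232.2]
scene off_mark 0.97 [333.9, 251.0]
tcp px [380.3 234.2] stem px [350.26 236.18]
```

View pics/h.png

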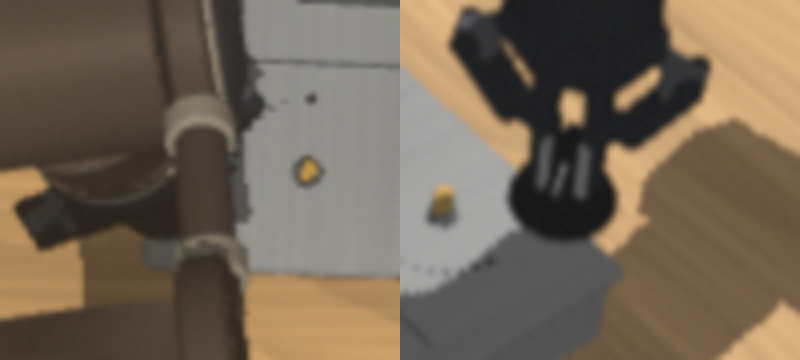

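Run:
```python
from h import *
from scipy.optimize import least_squares
np.set_printoptions(precision=2,suppress=True)
s=bot.observe(); tcp=np.array(s["tcp_pos"]); R=np.array(s["orientation"])
F={c:bot.grab_frame(c) for c in ("top","scene")}
# stem: brass centroid in both
br={}
for c in F:
    im=F[c]["color"].astype(float); x,y=proj(F[c],[548,61,94])[0].round().astype(int); h=6
    w=im[y-h:y+h+1,x-h:x+h+1]; w=(w[...,0]-w[...,2]-30).clip(0); yy,xx=np.mgrid[-h:h+1,-h:h+1]
    br[c]=np.array([x+(w*xx).sum()/w.sum(),y+(w*yy).sum()/w.sum()]); print(c,br[c],"atz93",atz(F[c],br[c],93),"z88",atz(F[c],br[c],88)); print(w.round().astype(int)) 
f=F["scene"]
ss=[r for r in bot.silhouettes("scene","knob_center") if np.hypot(r["centre"][0]-383,r["centre"][1]-237)<20]
m=ss[0]["pixels"].astype(np.uint8); cs,_=cv2.findContours(m,0,cv2.CHAIN_APPROX_NONE); cs=max(cs,key=len)[:,0].astype(float)
low=cs[cs[:,1]>235]; print(len(low),cs.min(0),cs.max(0))
# skirt hull model: rings r0 at 0, r1 at 11
t=np.linspace(0,2*np.pi,90)
def res(p,zu=None,full=False):
    d,zz=p[0],p[1]; c0=tcp+R[:,0]*d; 
    q=[np.c_[c0[0]+r*np.cos(t),c0[1]+r*np.sin(t),np.full(90,z)] for r,z in ((29-.0,zz),(27.5,zz+11))]
    h=cv2.convexHull(proj(f,np.vstack(q)).astype(np.float32))
    return np.array([cv2.pointPolygonTest(h,tuple(map(float,x)),True)-.5 for x in low])
for a in (-3,0,3):
    r=least_squares(res,[a,137],diff_step=1e-2,x_scale=[1,1]); print(r.x,r.cost)
for d in (-4,-2,0,2,4): print(d,[round(float((res([d,z])**2).sum()),1) for z in (134,136,138,140)])
```

```text
top [298.66 246.16] atz93 [547.6  61.6  93. ] z88 [548.35  61.82  88.  ]
[[ 0  0  0  0  0  0  0  0  0  0  0  0  0]
 [ 0  0  0  0  0  0  0  0  0  0  0  0  0]
 [ 0  0  0  0  0  0  0  0  0  0  0  0  0]
 [ 0  0  0  0  0  0  0  0  0  0  0  0  0]
 [ 0  0  0  0  0 42 57 23  0  0  0  0  0]
 [ 0  0  0  0 11 68 86 64  4  0  0  0  0]
 [ 0  0  0  0 41 81 89 76 16  0  0  0  0]
 [ 0  0  0  0 55 87 81 55  4  0  0  0  0]
 [ 0  0  0  0 41 76 51 11  0  0  0  0  0]
 [ 0  0  0  0  0  7  0  0  0  0  0  0  0]
 [ 0  0  0  0  0  0  0  0  0  0  0  0  0]
 [ 0  0  0  0  0  0  0  0  0  0  0  0  0]
 [ 0  0  0  0  0  0  0  0  0  0  0  0  0]]
scene [350.36 237.6 ] atz93 [549.95  63.71  93.  ] z88 [546.84  60.31  88.  ]
[[ 0  0  0  0  0  0  0  0  0  0  0  0  0]
 [ 0  0  0  0  0  0  0  0  0  0  0  0  0]
 [ 0  0  0  0  0  0  0  0  0  0  0  0  0]
 [ 0  0  0  0  0  0  0  0  0  0  0  0  0]
 [ 0  0  0  0  0  0  0  0  0  0  0  0  0]
 [ 0  0  0  0  0  6 26 29 16  0  0  0  0]
 [ 0  0  0  0  2 43 65 69 51  9  0  0  0]
 [ 0  0  0  0 18 57 67 64 51 12  0  0  0]
 [ 0  0  0  0 13 47 45 39 28  1  0  0  0]
 [ 0  0  0  0  3 31 33 30 16  0  0  0  0]
 [ 0  0  0  0  3 27 30 27 15  0  0  0  0]
 [ 0  0  0  0  5 23 25 18  3  0  0  0  0]
 [ 0  0  0  0  0  4  1  0  0  0  0  0  0]]
46 [366. 219.] [393. 248.]
[ 24.06 164.19] 207.16922932792377
[  0.   133.25] 212.71312739477202
[  6.14 141.23] 212.23275122777784
-4 [465.8, 491.1, 523.5, 538.4]
-2 [440.3, 456.5, 478.8, 511.3]
0 [426.5, 434.9, 448.3, 467.4]
2 [429.9, 425.3, 430.6, 440.3]
4 [454.8, 432.5, 425.0, 427.2]
```

Run:
```python
from h import *
from scipy.optimize import least_squares
np.set_printoptions(precision=2,suppress=True)
s=bot.observe(); tcp=np.array(s["tcp_pos"]); R=np.array(s["orientation"])
F={c:cv2.imread(f"pics/{c}1.png")[:,:,::-1] for c in ("top","scene")}
G={c:bot.grab_frame(c) for c in F}
t=np.linspace(0,2*np.pi,90)
D=np.array([[min(6*np.cos(a),1.5),6*np.sin(a)] for a in t])
def model(c,x,y,psi,x0,y0):
    Q=D@np.array([[np.cos(psi),np.sin(psi)],[-np.sin(psi),np.cos(psi)]])+[x,y]
    out=[]
    for zs in ((94,),(94,75)):
        M=np.zeros((13*8,13*8),np.uint8)
        h=cv2.convexHull(((proj(G[c],np.vstack([np.c_[Q,np.full(90,z)] for z in zs]))-[x0,y0]+.5)*8*16).astype(np.int32))
        cv2.fillConvexPoly(M,h,255,cv2.LINE_8,4); M=cv2.GaussianBlur(M.astype(float)/255,(0,0),5); out.append(cv2.resize(M,(13,13),interpolation=cv2.INTER_AREA))
    return out[0],np.clip(out[1]-out[0],0,None)
for c in F:
    im=F[c].astype(float); x0,y0=proj(G[c],[548,61,94])[0].round().astype(int)-6
    w=im[y0:y0+13,x0:x0+13]; w=w[...,0]-w[...,2]; w=w-np.median(w); 
    if c=="top": w=w[:, :]
    best=[]
    for psi in np.arange(.3,1.95,.15):
        b=(1e9,)
        for x in np.arange(541,555,1.):
            for y in np.arange(54,69,1.):
                a,sd=model(c,x,y,psi,x0,y0); A=np.c_[a.ravel(),sd.ravel()]; k,*_=np.linalg.lstsq(A,w.ravel(),rcond=None)
                e=((A@k-w.ravel())**2).sum()
                if e<b[0]: b=(e,x,y,k)
        best.append((psi,)+b); print(c,round(psi,2),round(b[0]),b[1:])
f=G["scene"]
for d in (-4,-2,0,2,4):
    c0=tcp+R[:,0]*d; q=np.vstack([np.c_[c0[0]+r*np.cos(t),c0[1]+r*np.sin(t),np.full(90,z)] for r,z in ((29,tcp[2]-13.7),(27.5,tcp[2]-2.7))]); p=proj(f,q); print(d,p.min(0),p.max(0))
im=F["scene"].astype(int).sum(2)/3
print(im[243,355:402].round().astype(int)); print(im[238:258,380].round().astype(int)); print(im[238,355:402].round().astype(int))
```

```text
top 0.3 18243 (np.float64(550.0), np.float64(63.0), array([93.79, 61.81]))
top 0.45 15159 (np.float64(550.0), np.float64(63.0), array([96.18, 59.83]))
top 0.6 11736 (np.float64(549.0), np.float64(63.0), array([107.88,  18.48]))
top 0.75 8002 (np.float64(549.0), np.float64(63.0), array([109.51,  18.08]))
top 0.9 5381 (np.float64(549.0), np.float64(63.0), array([111.84,  17.98]))
top 1.05 3322 (np.float64(548.0), np.float64(63.0), array([116.5 , -17.85]))
top 1.2 2055 (np.float64(548.0), np.float64(63.0), array([117.25, -16.05]))
top 1.35 2375 (np.float64(548.0), np.float64(63.0), array([116.82, -15.39]))
top 1.5 4325 (np.float64(548.0), np.float64(63.0), array([115.49, -14.31]))
top 1.65 7340 (np.float64(547.0), np.float64(63.0), array([116.26, -41.41]))
top 1.8 9888 (np.float64(547.0), np.float64(63.0), array([114.69, -40.46]))
scene 0.3 7025 (np.float64(549.0), np.float64(62.0), array([94.52, 46.07]))
scene 0.45 7613 (np.float64(549.0), np.float64(62.0), array([94.41, 44.97]))
scene 0.6 7162 (np.float64(549.0), np.float64(63.0), array([98.67, 43.32]))
scene 0.75 6546 (np.float64(549
[... 508 characters left out ...]
.68]))
scene 1.8 3127 (np.float64(548.0), np.float64(63.0), array([99.78, 47.63]))
-4 [366.11 224.24] [393.87 247.73]
-2 [365.87 224.89] [393.66 248.42]
0 [365.62 225.55] [393.45 249.12]
2 [365.38 226.2 ] [393.24 249.82]
4 [365.14 226.85] [393.03 250.51]
[159 164 165 166 167 167 167 167 168 168 167 166 153 111  65  37  26  25
  25  25  25  25  24  24  25  24  24  26  25  25  26  25  25  25  26  27
  34  68 119 157 167 168 168 168 163 149 134]
[30 25 25 25 24 24 25 25 28 27 37 62 80 87 88 88 88 89 89 88]
[164 165 166 167 167 168 167 167 166 166 158 125  71  33  25  25  25  26
  25  25  25  25  31  41  40  30  26  28  39  54  60  45  32  24  25  25
  25  27  57 116 164 173 172 171 160 119  94]
```

```bash
python3 -m creep '[{"dp":[0,0,0],"turn":-0.17},{"dp":[0,0,0],"turn":-0.17},{"dp":[0,0,0],"turn":-0.17},{"dp":[0,0,0],"turn":-0.14},{"dp":[-30,19,0],"turn":0},{"dp":[-31,19,0],"turn":0},{"dp":[0,0,20],"turn":0},{"dp":[0,0,8],"turn":0}]'; python3 -m creep '[{"dp":[0,0,0],"turn":0},{"dp":[0,0,0],"turn":0}]'
python3 - <<'E'
from h import *
s=bot.observe(); print(s["tcp_pos"],s["joint_positions"],np.arctan2(s["orientation"][1][0],s["orientation"][0][0]),s["force"],s["torque"])
E
```

```text
t: 9.57
tcp_pos: [547.5, 63.4, 122.2]
orientation: [[0.317, 0.949, -0.002], [0.949, -0.317, 0.0], [-0.001, -0.002, -1.0]]
force: [-0.1, 1.0, -3.6]
gripper_width: 11.1
grasp_force: 70.3
t: 9.82
tcp_pos: [548.8, 64.4, 123.8]
orientation: [[0.315, 0.949, 0.001], [0.949, -0.315, 0.0], [0.0, 0.001, -1.0]]
force: [0.3, -0.5, -2.1]
gripper_width: 11.2
grasp_force: 70.3
[548.7719906   64.37077955 123.79860143] [3.79286267e-02 2.98733993e-01 1.88755141e+00 5.91150371e-05
 9.54462262e-01 3.58153803e-01] 1.2505371320431171 [ 0.29611807 -0.51394412 -2.1140414 ] [0.01624622 0.01239773 0.00454458]
```

```bash
python3 -m creep '[{"dp":[-0.5,0,8],"turn":0},{"dp":[0,0,5],"turn":0},{"dp":[0,0,0],"turn":0},{"dp":[0,0,0],"turn":0}]'; python3 -m creep '[{"dp":[0,0,2],"turn":0},{"dp":[0,0,0],"turn":0},{"dp":[0,0,0],"turn":0}]';python3 -m creep '[{"dp":[0,0,2],"turn":0},{"dp":[0,0,0],"turn":0},{"dp":[0,0,0],"turn":0}]'
```

```text
t: 10.32
tcp_pos: [548.3, 63.4, 110.3]
orientation: [[0.315, 0.949, 0.0], [0.949, -0.315, 0.0], [0.0, 0.0, -1.0]]
force: [0.2, -1.6, -3.5]
gripper_width: 11.1
grasp_force: 70.3
t: 10.7
tcp_pos: [548.3, 63.4, 108.4]
orientation: [[0.316, 0.949, 0.0], [0.949, -0.316, 0.0], [0.0, 0.0, -1.0]]
force: [-0.1, 0.1, -2.7]
gripper_width: 11.5
grasp_force: 70.3
t: 11.08
tcp_pos: [548.6, 63.4, 106.7]
orientation: [[0.316, 0.949, 0.001], [0.949, -0.316, 0.0], [0.0, 0.001, -1.0]]
force: [-0.7, -0.2, -1.0]
gripper_width: 11.5
grasp_force: 70.6
```

```bash
for i in 1 2; do python3 -m creep '[{"dp":[0,0,1],"turn":0},{"dp":[0,0,0],"turn":0},{"dp":[0,0,0],"turn":0}]' | grep -E "tcp|force"; done
```

```text
tcp_pos: [548.6, 63.4, 105.6]
force: [-0.2, 0.2, 1.4]
grasp_force: 70.8
tcp_pos: [548.7, 63.4, 104.6]
force: [0.7, -0.1, 1.9]
grasp_force: 71.0
```

```bash
for i in 1; do python3 -m creep '[{"dp":[0,0,1],"turn":0},{"dp":[0,0,0],"turn":0},{"dp":[0,0,0],"turn":0}]' | grep -E "tcp|force"; done; python3 -m creep '[{"dp":[0,0,0],"turn":-0.1},{"dp":[0,0,0],"turn":0},{"dp":[0,0,0],"turn":0}]' | grep -E "tcp|force"
```

```text
tcp_pos: [548.7, 63.4, 103.6]
force: [1.5, -0.6, 3.7]
grasp_force: 71.2
tcp_pos: [549.0, 62.6, 103.1]
force: [3.9, -4.5, -1.1]
grasp_force: 70.3
```

```bash
for i in 1 2; do python3 -m creep '[{"dp":[0,0,1],"turn":0},{"dp":[0,0,0],"turn":0},{"dp":[0,0,0],"turn":0}]' | grep -E "tcp|force"; done
python3 - <<'E'
from h import *
s=bot.observe(); print(s["torque"],np.arctan2(s["orientation"][1][0],s["orientation"][0][0]))
E
```

```text
tcp_pos: [549.0, 62.5, 102.1]
force: [3.0, -3.9, -1.4]
grasp_force: 70.5
tcp_pos: [549.0, 62.5, 101.2]
force: [3.4, -3.3, -0.5]
grasp_force: 70.5
[-0.68324293 -0.61201829 -0.00251443] 1.3484462312173702
```

```bash
python3 -m creep '[{"dp":[-0.5,0.6,1],"turn":0},{"dp":[0,0,0],"turn":0},{"dp":[0,0,0],"turn":0}]' | grep -E "tcp|force";python3 -m creep '[{"dp":[-0.3,0,1],"turn":0},{"dp":[0,0,0],"turn":0},{"dp":[0,0,0],"turn":0}]' | grep -E "tcp|force"
```

```text
tcp_pos: [549.1, 62.4, 100.4]
force: [2.6, -3.8, 0.0]
grasp_force: 70.6
tcp_pos: [549.0, 62.4, 99.6]
force: [3.0, -3.9, 0.5]
grasp_force: 70.7
```

```bash
for i in 1 2 3 4 5; do python3 -m creep '[{"dp":[-0.1,0.1,1],"turn":0},{"dp":[0,0,0],"turn":0}]' | grep -E "tcp|force: \["; done
```

```text
tcp_pos: [549.1, 62.4, 98.6]
force: [3.7, -3.5, 2.9]
tcp_pos: [549.0, 62.2, 97.5]
force: [3.0, -4.5, 2.4]
tcp_pos: [549.0, 62.1, 96.7]
force: [2.1, -3.9, 4.8]
tcp_pos: [549.0, 62.0, 95.7]
force: [2.2, -4.1, 4.1]
tcp_pos: [549.0, 62.1, 93.8]
force: [3.8, -3.2, 0.2]
```

```bash
for i in 1 2 3; do python3 -m creep '[{"dp":[0,0,1],"turn":0},{"dp":[0,0,0],"turn":0}]' | grep -E "tcp|force: \["; done
```

```text
tcp_pos: [549.0, 62.1, 93.1]
force: [4.0, -1.9, 0.7]
tcp_pos: [549.0, 62.1, 92.3]
force: [3.0, -2.3, 1.1]
tcp_pos: [549.0, 62.1, 91.5]
force: [2.2, -1.2, 3.4]
```

```bash
for i in 1 2 3 4; do python3 -m creep '[{"dp":[0,0,1],"turn":0},{"dp":[0,0,0],"turn":0}]' | grep -E "tcp|force: \["; done
```

```text
tcp_pos: [549.1, 62.1, 91.4]
force: [0.3, -2.1, 8.3]
tcp_pos: [549.2, 62.1, 91.3]
force: [-1.3, -1.9, 13.4]
tcp_pos: [549.2, 62.1, 91.2]
force: [-2.9, -1.9, 18.1]
tcp_pos: [549.4, 62.1, 91.1]
force: [-5.1, -2.0, 23.5]
```

```bash
python3 -m creep '[{"dp":[0,0,-3],"turn":0},{"dp":[0,0,-3],"turn":0},{"dp":[0,0,-0.5],"turn":0},{"dp":[0,0,0],"turn":0}]' | grep -E "tcp|force: \["; python3 -m creep '[{"dp":[0,0,0],"turn":0.15},{"dp":[0,0,0],"turn":0.15},{"dp":[0,0,0],"turn":0.15},{"dp":[0,0,0],"turn":0}]'
python3 - <<'E'
from h import *
s=bot.observe(); print(s["torque"],np.arctan2(s["orientation"][1][0],s["orientation"][0][0]))
E
```

```text
tcp_pos: [549.0, 62.0, 93.4]
force: [3.8, 0.0, 0.9]
t: 18.08
tcp_pos: [549.1, 62.2, 93.5]
orientation: [[0.62, 0.784, 0.0], [0.784, -0.62, 0.0], [0.0, -0.0, -1.0]]
force: [4.0, -0.3, -0.1]
gripper_width: 11.4
grasp_force: 70.8
[-0.05614144 -0.65268973  0.03403138] 0.9015353988912357
```

```bash
python3 -m creep '[{"dp":[0,0,0],"turn":0.15},{"dp":[0,0,0],"turn":0.15},{"dp":[0,0,0],"turn":0.15},{"dp":[0,0,0],"turn":0.15},{"dp":[0,0,0],"turn":0.15},{"dp":[0,0,0],"turn":0.15},{"dp":[0,0,0],"turn":0}]'
python3 - <<'E'
from h import *
s=bot.observe(); print(s["torque"],np.arctan2(s["orientation"][1][0],s["orientation"][0][0]))
E
python3 -m creep '[{"dp":[0,0,0],"turn":0.12},{"dp":[0,0,0],"turn":0.12},{"dp":[0,0,0],"turn":0.12},{"dp":[0,0,0],"turn":0},{"dp":[0,0,0],"turn":0}]'
python3 - <<'E'
from h import *
s=bot.observe(); print(s["torque"],np.arctan2(s["orientation"][1][0],s["orientation"][0][0]))
E
```

```text
t: 18.95
tcp_pos: [548.8, 62.6, 93.5]
orientation: [[1.0, 0.003, -0.0], [0.003, -1.0, 0.001], [-0.0, -0.001, -1.0]]
force: [2.4, 1.1, 0.4]
gripper_width: 11.4
grasp_force: 70.8
[ 0.41510659 -0.56022981 -0.02132394] 0.003185968748668664
t: 19.58
tcp_pos: [549.0, 62.7, 93.7]
orientation: [[0.937, -0.349, -0.0], [-0.349, -0.937, 0.001], [-0.001, -0.001, -1.0]]
force: [4.2, 3.9, -0.2]
gripper_width: 11.2
grasp_force: 70.8
[ 0.66846664 -0.6263697   0.11067608] -0.3566155312888914
```

```bash
python3 -m creep '[{"dp":[0,0,0],"turn":0.07},{"dp":[0,0,0],"turn":0},{"dp":[0,0,0],"turn":0}]'
python3 - <<'E'
from h import *
s=bot.observe(); print(s["torque"],np.arctan2(s["orientation"][1][0],s["orientation"][0][0]))
E
python3 -m creep '[{"dp":[0,0,0],"turn":0},{"dp":[0,0,0],"turn":0},{"dp":[0,0,0],"turn":0},{"dp":[0,0,0],"turn":0}]' 30 20; python3 -m creep '[{"dp":[0,0,-15],"turn":0},{"dp":[0,0,-40],"turn":0},{"dp":[0,0,-40],"turn":0},{"dp":[-50,0,-20],"turn":0},{"dp":[-60,0,0],"turn":0},{"dp":[-60,0,0],"turn":0},{"dp":[-60,0,0],"turn":0},{"dp":[0,0,0],"turn":0}]'
python3 - <<'E'
from h import *
T=[]
for c,z in (("top",100),("scene",100)):
    f=bot.grab_frame(c); x,y=proj(f,[550,10,z])[0].astype(int)
    T.append(cv2.resize(f["color"][y-45:y+45,x-50:x+50,::-1],None,fx=4,fy=4,interpolation=cv2.INTER_CUBIC)); print(c,x,y)
cv2.imwrite("pics/e.png",np.hstack(T))
E
```

```text
t: 19.95
tcp_pos: [549.1, 62.8, 93.8]
orientation: [[0.91, -0.414, 0.0], [-0.414, -0.91, 0.001], [-0.0, -0.001, -1.0]]
force: [3.4, 4.7, 0.4]
gripper_width: 11.2
grasp_force: 70.7
[ 0.73465333 -0.65870322  0.14437786] -0.42647415676273065
t: 20.45
tcp_pos: [548.4, 61.7, 93.5]
orientation: [[0.909, -0.417, -0.001], [-0.417, -0.909, -0.0], [-0.001, 0.001, -1.0]]
force: [0.9, -0.0, -0.0]
gripper_width: 29.9
grasp_force: 0.0
t: 21.45
tcp_pos: [336.5, 158.6, 209.0]
orientation: [[0.911, -0.413, -0.001], [-0.413, -0.911, 0.0], [-0.001, 0.0, -1.0]]
force: [0.0, 0.4, 0.6]
gripper_width: 29.5
grasp_force: 0.0
top 322 245
scene 335 221
```

View pics/e.png

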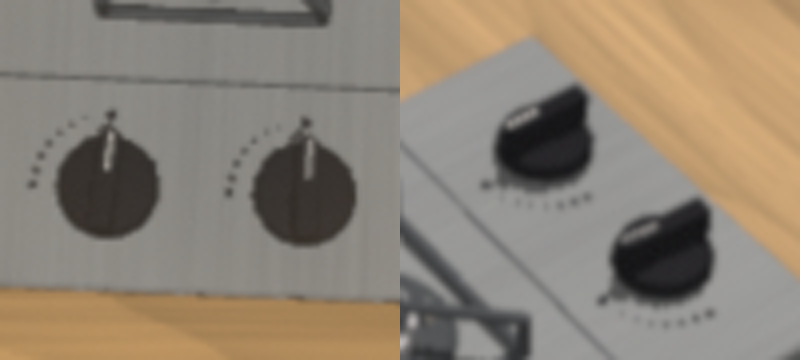

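Run:
```python
from h import *
np.set_printoptions(precision=3,suppress=True)
f=bot.grab_frame("scene"); g=bot.grab_frame("top")
for F,n in ((g,"top"),(f,"scene")):
  for nm,c in (("left",(549,62)),("right",(545,-48))):
    im=F["color"].astype(float)
    best=[]
    # line model: search angle + lateral offset maximizing brightness along top line, z=113 
    for a in np.arange(-.5,.51,.02):
      for off in np.arange(-4,4.1,1):
        u=np.array([np.cos(a),np.sin(a)]); v=np.array([-u[1],u[0]])
        P=np.array([[*(np.array(c)+u*r+v*off),113] for r in np.linspace(6,24,15)])
        q=proj(F,P).astype(np.float32); b=cv2.remap(im.mean(2).astype(np.float32),q[:,:1],q[:,1:],cv2.INTER_LINEAR)
        best.append((float(np.minimum(b,110).mean()),a,off))
    best.sort(reverse=True); print(n,nm,[tuple(np.round(b,2)) for b in best[:4]], "wmean",np.average([b[1] for b in best[:12]]))
s=bot.observe(); print(s["tcp_pos"])
```

```text
top left [(np.float64(110.0), np.float64(-0.04), np.float64(0.0)), (np.float64(110.0), np.float64(-0.06), np.float64(0.0)), (np.float64(110.0), np.float64(-0.08), np.float64(0.0)), (np.float64(110.0), np.float64(-0.1), np.float64(1.0))] wmean -0.12999999999999967
top right [(np.float64(105.66), np.float64(0.02), np.float64(0.0)), (np.float64(105.44), np.float64(-0.04), np.float64(1.0)), (np.float64(105.39), np.float64(-0.12), np.float64(2.0)), (np.float64(105.33), np.float64(-0.06), np.float64(1.0))] wmean -0.06999999999999962
scene left [(np.float64(103.38), np.float64(-0.1), np.float64(0.0)), (np.float64(103.37), np.float64(-0.12), np.float64(0.0)), (np.float64(103.14), np.float64(-0.16), np.float64(1.0)), (np.float64(103.13), np.float64(-0.18), np.float64(1.0))] wmean -0.128333333333333
scene right [(np.float64(110.0), np.float64(0.18), np.float64(-4.0)), (np.float64(110.0), np.float64(0.16), np.float64(-4.0)), (np.float64(110.0), np.float64(0.14), np.float64(-3.0)), (np.float64(110.0), np.float64(0.14), np.float64(-4.0))] wmean 0.11333333333333388
[341.622 157.836 209.898]
```

```bash
python3 -c "from plant import bot; print(bot.close_job())"
```

```text
the job is handed in; nothing more can be done
None
```

The knob is back on its stem, pushed fully home and turned clockwise to the off stop: its pointer sits at the large dot to within about 0.1 rad. I let go, backed the arm clear, and handed the job in at about 22 s of the 67 s allowed.

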